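# Shear the top lapping plate off the stack onto the polishing bed

### The job

Slide the top plate sideways off the stack of three ceramic lapping plates onto the aluminium polishing bed next to it, without lifting it, and press it firmly home against the steel end stop at the far end of the bed, so that it is left lying flat, touching the stop. The plates chip easily: use only a light touch of the fingers, leave the two plates underneath as they lie, and do not disturb the things round about.

Things in the scene. Friction and masses are not known exactly. Their poses are not given: they have to be found in the camera images.
- fixture: bolted-down fixture: dark steel base plate 280 x 128 mm, 4 mm thick, stack at one end, polishing bed at the other, at any yaw. Origin: centre of its underside, on the table. x runs along it from the stack to the end stop, y across, z up. The gap between stack and bed is x = -15 to 0 mm
- stack_place (a point): under the stack, x = -70 mm of the fixture, 12 mm above the table, same axes: a rubber-faced platform on springs that gives 1 mm per 4 N pressed on it. Four guide posts beside it (inner faces at y = +-52 mm, 32 mm high); a rear wall 3 mm behind the plates is 42 mm high, 6 mm above the stack, shielding the top plate's rear edge. Nothing holds the lower plates in front
- bed (a point): middle of the aluminium polishing bed's top face, 25 mm above the table (3 mm below the underside of the top plate on the stack, which must not be pressed down so far that it catches), x = 63.5 mm of the fixture, same axes. The bed is 127 mm long, from x = 0 of the fixture. Fences at y = +-52.5 mm with a flared mouth, tops 31 mm above the table
- end_stop: fixed, rigid dark steel bar across the far end of the bed, 10 mm thick, 80 mm wide, top 36 mm above the table. Origin: on the face that the plate meets, at mid width, 4 mm above the table (x = 125 mm of the fixture); same axes as the fixture
- top_plate: top one of three equal white ceramic plates, 110 mm (x) x 100 mm (y) x 8 mm, 0.17 to 0.27 kg, loose. Origin: centre of its underside, 28 mm above the table at first; axes as the fixture's. It slides on plates and bed at about an eighth of the load; shut fingertips hold it better: a press of 5 to 8 N drags it. Chips above 20 N from the fingers. Home: x = 70 mm of the fixture
- middle_plate: the second plate, same size and axes, under the top plate (origin, centre of underside, 20 mm above the table; top at 28 mm); loose, must stay as it lies
- bottom_plate: the lowest plate, same size and axes, on the base plate; loose, must stay as it lies
- loupe: bystander: small folding loupe, 29 x 39 x 16 mm, lying on the table; origin at the centre of its underside
- amber_piece: bystander: dark raw amber piece, 36 x 59 x 17 mm, on the table to the left; origin at the centre of its underside
- scale: bystander: flat pocket scale, 132 x 78 x 27 mm, on the table to the right; origin at the centre of its underside

How it is judged:
By the outcome, as a careful person would: the job done as asked, in the order asked, and still so for the second after the job is handed in, with the robot touching nothing.
It also fails if it takes over 64 s, if anything falls off the work surface, if the arm or the gripper's body presses on something with over 40 N, if the wrist force passes 120 N, or if a joint passes its speed limit or range.

### The arm

A 6-joint arm with a two-finger parallel gripper is mounted at the origin on a cart in front of the work surface, level with it; the furniture and walls round the work are solid. World frame = base frame: x ahead of the robot, y to its left, z up, the work surface at z = 0. Lengths are in m, angles in rad, forces in N, time in s.
With the tool pointing down it reaches from about 0.375 to 0.925 m from the base axis. Payload 5.7 kg.
Tool frame: the origin (TCP) lies midway between the tips of the shut fingers; the grasp point (between the pads) lies 19 mm behind it; z points along the fingers, y is the line along which they close (so a half turn about z gives the same grasp; the last joint's range is limited). The gripper opens to 85 mm and grips with 20 to 120 N. Pads are 22 mm wide; open, the fingers measure 114 mm over their backs; the gripper's body (76 mm by 85 mm) begins 54 mm behind the grasp point. The pads swing forward as they close: fully open they stand 13 mm farther back than shut.
Start: joints at [-0.115, 0.359, 1.51, -0, 1.272, -0.115], TCP at [0.6, -0, 0.231] pointing down, gripper open.
Joint ranges: [-2.97, 2.97], [-1.01, 2.36], [0.21, 2.38], [-0.96, 4.11], [0.2, 2.71], [-2.98, 2.98]. Speed limits (rad/s): [2.39, 2.39, 3.14, 3.14, 3.14, 3.14].

### API

Orientations are given as a unit quaternion [w, x, y, z].
In Python, from plant import ctrl gives the robot as it stands.
- The arm moves only by the tool jog_arm, never from a script. Its argument "moves" is a list of rows, each an object with "travel": the shift along the tool's x, y, z each as a share of 100 mm, from -1 to 1, a list of three; "roll": the turn about the tool's z as a share of pi rad, from -1 to 1; "grip": the closure in counts, from 0 (fully open) to 255 (shut). A call has 1 to 20 rows; each row shifts and turns the commanded pose from where the row before left it, along the tool's axes as they then stand; what a row does not reach is not made up. A row lasts 1/12 s, in which the tool goes at most 41.7 mm and 7.16 degrees, less where a joint would pass 70% of its speed; a pose out of reach is approached as far as the arm can. A call with a number of a shift or a turn outside -1 to 1 is refused whole. A call with a gripper value outside its range is refused whole. The fingers move at their own pace and stop on an object; the grip force is fixed at half the most. Time passes only in rows, so rows that do not move let the fingers close. It gives the time, the measured TCP pose, the force, the opening and the grip force at its end, in the units of the state.
- ctrl.observe(): the state, without advancing time (a new reading comes with each control period).
- ctrl.read_camera(name): name is "scene" or "side" or "wrist"; returns (picture, depth): 480x640x3 uint8, red, green, blue; 480x640 float32, m along the optical axis (not along the pixel's ray), 0 where there is no reading.
- ctrl.camera_info(name): a dict with "fov_y" (degrees; the focal length in pixels is half the picture's height over the tangent of half this angle, whatever the lens; pixels are square), "cx", "cy" (the principal point, pixels), "view" (4x4, takes a point from world to camera coordinates). Camera axes: x right, y down, z forward; pixel columns grow to the right and rows downward; lengths in m; the calibration is good to about 2 mm. A picture is of the moment at which its call begins: read the wrist's pose just before it. camera_info takes no time and is no camera call; for the wrist camera it gives the pose at the moment of the call.
- ctrl.hand_in(): hands the job in; it is judged then, once.
The state is a dict: "t": time; "joint_pos": joint angles; "joint_velocities": joint speeds; "joint_torque": joint torques, N m; "position": TCP position; "tool_rot": TCP orientation; "ft_force": force on the tool from outside, world axes, zero at the start; "wrist_torque": the same for the moment, N m; "gripper_width": finger opening in m; "gripper_force": force on a finger pad.
Only numpy, scipy, OpenCV 4.12 (cv2) and the standard library are available. Lean on these libraries where they do the work, as an engineer would, in place of code of your own. Each camera call takes 0.05 s, during which the arm holds its last target. There are 200 camera calls.

## Working session

There is one attempt and no reset: what is moved stays moved. The work goes in short steps, Python scripts to look and compute and a tool call to move; the robot and the scene stay as the last step left them, time stands still between calls to the robot, and variables do not carry over. Pictures are saved under pics/ and viewed, at most 10 in all, crops included, and the job is handed in when it is done.

Besides the shell and the picture viewer there is one more tool, called by a JSON object that holds its "api" and its "payload", one argument or row to a line. jog_arm: Moves the arm, as the interface text tells. Shift numbers are shares of 100 mm and turn numbers shares of pi rad, none past 1 either way. Its arguments: {"type":"object","properties":{"moves":{"type":"array"}},"required":["moves"]}

```bash
mkdir -p pics
cat > h.py <<'E'
import numpy as np,cv2
from plant import ctrl
def cam(n):
    i=ctrl.camera_info(n); p,d=ctrl.read_camera(n); return p,d,i
def pts(d,i):
    f=240/np.tan(np.radians(i['fov_y'])/2); v,u=np.mgrid[:480,:640]
    c=np.stack([(u-i['cx'])/f*d,(v-i['cy'])/f*d,d,np.ones_like(d)],-1)
    return (c@np.linalg.inv(np.array(i['view'])).T)[...,:3]
E
python3 - <<'E'
from h import *
s=ctrl.observe();print(s)
for n in ['scene','side']:
    p,d,i=cam(n);cv2.imwrite(f'pics/{n}0.png',p[...,::-1]);np.save(n+'0.npy',pts(d,i))
    print(n,i['fov_y'],np.linalg.inv(i['view'])[:3].round(2).tolist())
E
```

```text
{'t': 0.0, 'joint_pos': array([-1.15101905e-01,  3.59551986e-01,  1.51146794e+00, -4.92085857e-06,
        1.27250078e+00, -1.15104672e-01]), 'joint_velocities': array([ 0.00056097, -0.00031351,  0.00034621, -0.00095101, -0.00043686,
        0.00079258]), 'joint_torque': array([ 1.96551155e-03, -5.27614331e+01, -2.78626120e+01, -6.37880498e-05,
        1.32890840e-02, -2.81424428e-05]), 'position': array([5.99297464e-01, 7.06474134e-05, 2.30412112e-01]), 'tool_rot': array([-7.53989456e-04,  7.07104961e-01,  7.07107944e-01, -6.00713466e-04]), 'ft_force': array([-0.36795791, -0.1125177 ,  0.33281197]), 'wrist_torque': array([-0.0210072 , -0.01150719, -0.00239726]), 'gripper_force': 0.0, 'gripper_width': 0.08523323175949436}
scene 52.660591878675795 [[0.71, -0.37, 0.6, -0.08], [-0.71, -0.38, 0.6, -0.64], [0.0, -0.85, -0.53, 0.59]]
side 57.26108529486254 [[1.0, 0.03, -0.06, 0.58], [0.07, -0.5, 0.86, -0.82], [-0.0, -0.87, -0.5, 0.52]]
```

View pics/scene0.png

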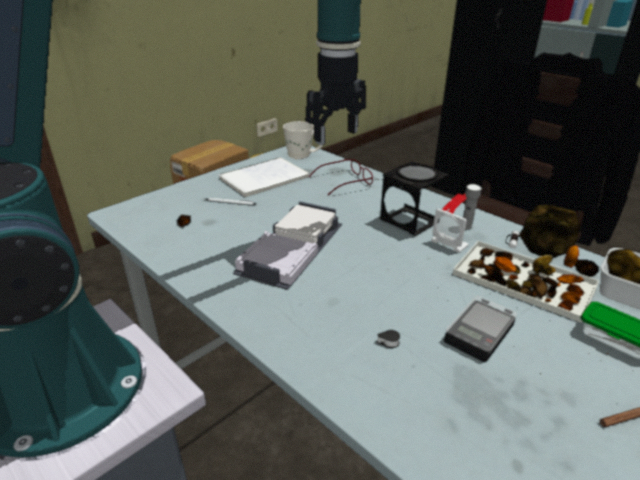

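The scene view shows the fixture around (290,245): white stack at (305,222), grey bed at (275,255) and the dark end stop at (262,272). Loupe is at (388,338), scale at (480,328), amber at (183,220).

Run:
```python
from h import *
P=np.load('scene0.npy')
for u,v in [(305,222),(280,255),(262,272),(330,215)]: print(u,v,P[v,u].round(3))
for n in ['scene0','side0']:
    P=np.load(n+'.npy');img=cv2.imread(f'pics/{n}.png')
    z=P[...,2]; hsv=img.max(-1)
    c=np.load('scene0.npy')[240,290][:2]
    m=(np.hypot(P[...,0]-c[0],P[...,1]-c[1])<.2)&(z>.015)&(z<.06)
    q=P[m]; print(n,m.sum(),cv2.minAreaRect(q[:,:2].astype(np.float32)))
    m2=m&(abs(z-.036)<.004)&(hsv>170); q=P[m2]
    if len(q)>20: print('white',len(q),cv2.minAreaRect(q[:,:2].astype(np.float32)),np.median(q[:,2]))
```

```text
305 222 [0.569 0.062 0.036]
280 255 [0.448 0.009 0.028]
262 272 [ 0.388 -0.007  0.024]
330 215 [0.629 0.042 0.039]
scene0 4330 ((0.5119721293449402, 0.04660388082265854), (0.27522599697113037, 0.1295323520898819), 20.977731704711914)
white 951 ((0.5118891000747681, 0.04647602140903473), (0.2570207417011261, 0.12351454794406891), 20.423717498779297) 0.037237942763385434
side0 3802 ((0.5125102996826172, 0.04424583911895752), (0.27111300826072693, 0.13010430335998535), 20.942707061767578)
white 969 ((0.5112215280532837, 0.04519306868314743), (0.25931209325790405, 0.12400970607995987), 20.550189971923828) 0.0372876824700063
```

View pics/side0.png

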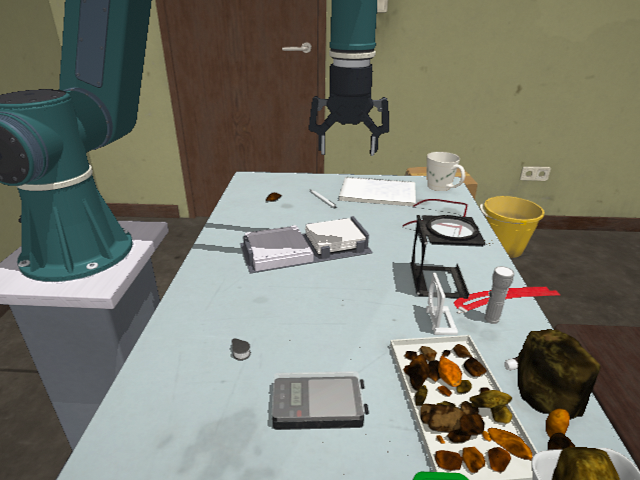

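The side view shows the stack at (335,236) with the guide posts, and the bed at (280,247) running left to the stop. Both cameras put the fixture centre near (0.512, 0.045), with x pointing along about 201°. I'll go above the stack, roll to align, shut the fingers and look from the wrist.

{"api": "jog_arm", "payload": {
  "moves": [
    {"travel": [0.25,-0.1,0],"roll": 0,"grip": 255},
    {"travel": [0.25,-0.1,0],"roll": 0,"grip": 255},
    {"travel": [0.2,-0.02,0],"roll": 0,"grip": 255},
    {"travel": [0,0,0],"roll": -0.029,"grip": 255},
    {"travel": [0,0,0],"roll": -0.029,"grip": 255},
    {"travel": [0,0,0],"roll": -0.029,"grip": 255},
    {"travel": [0,0,0],"roll": -0.029,"grip": 255},
    {"travel": [0,0,0],"roll": 0,"grip": 255},
    {"travel": [0,0,0],"roll": 0,"grip": 255}
  ]
}}

```text
t: 0.85
position: [0.5777, 0.07, 0.2309]
tool_rot: [-0.0, 0.568, 0.823, -0.0]
ft_force: [-0.1, -0.2, -0.3]
gripper_width: -0.0002
gripper_force: 0.0
```

Run:
```python
from h import *
s=ctrl.observe();print(s['t'],s['position'],s['tool_rot'],s['ft_force'],s['gripper_width'])
p,d,i=cam('wrist');cv2.imwrite('pics/wrist1.png',p[...,::-1]);P=pts(d,i);np.save('wrist1.npy',P)
```

```text
0.85 [0.57766581 0.07004175 0.23092121] [-3.58896501e-04  5.68335922e-01  8.22796506e-01 -2.47410414e-04] [-0.14292715 -0.15569512 -0.34854033] -0.00016468765037945922
```

View pics/wrist1.png

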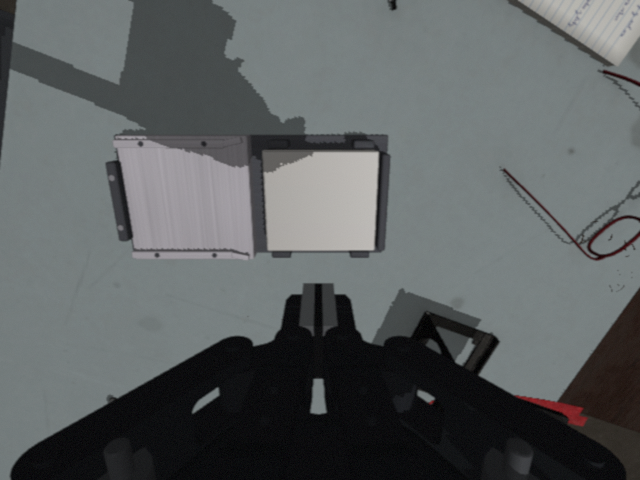

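The wrist view shows the white top plate with corners near (263,150), (379,151), (381,250) and (267,251). The bed is to the left, with the stop at (118,200), nearly aligned with the image rows. Now I'll measure.

Run:
```python
from h import *
P=np.load('wrist1.npy')
for u,v in [(265,200),(320,200),(378,200),(190,200),(119,200),(118,138),(386,140)]: print(u,v,P[v,u].round(4))
v,u=np.mgrid[:480,:640]; img=cv2.imread('pics/wrist1.png').astype(int)
m=(u>255)&(u<392)&(v>140)&(v<258)&(abs(P[...,2]-P[200,320,2])<.003)&(img.min(-1)>120)
r=cv2.minAreaRect(P[m][:,:2].astype(np.float32));print(m.sum(),r)
# end stop face: dark-ish high points
m=(u>100)&(u<135)&(v>155)&(v<245)&(abs(P[...,2]-.036)<.004)
print(m.sum(),cv2.minAreaRect(P[m][:,:2].astype(np.float32)))
m=(P[...,2]>.02)&(P[...,2]<.05)&(u>100)&(u<392)&(v>125)&(v<265)
print(cv2.minAreaRect(P[m][:,:2].astype(np.float32)))
```

```text
265 200 [0.5286 0.0544 0.0347]
320 200 [0.5792 0.0738 0.0357]
378 200 [0.6324 0.094  0.0359]
190 200 [0.4567 0.0248 0.0245]
119 200 [0.3948 0.004  0.0361]
118 138 [0.3775 0.0599 0.026 ]
386 140 [0.6225 0.1495 0.0043]
10320 ((0.5807257294654846, 0.0707673653960228), (0.10966534167528152, 0.09900278598070145), 20.952043533325195)
895 ((0.3925366997718811, 0.00041833892464637756), (0.011036986485123634, 0.07874780893325806), 20.70416259765625)
((0.5140972137451172, 0.046479836106300354), (0.2710737884044647, 0.12722308933734894), 20.740596771240234)
```

{"api": "jog_arm", "payload": {
  "moves": [
    {"travel": [0,0.03,0.3],"roll": 0,"grip": 255},
    {"travel": [0,0,0.3],"roll": 0,"grip": 255},
    {"travel": [0,0,0.3],"roll": 0,"grip": 255},
    {"travel": [0,0,0.3],"roll": 0,"grip": 255},
    {"travel": [0,0,0.3],"roll": 0,"grip": 255},
    {"travel": [0,0,0.25],"roll": 0,"grip": 255},
    {"travel": [0,0,0.1],"roll": 0,"grip": 255},
    {"travel": [0,0,0],"roll": 0,"grip": 255},
    {"travel": [0,0,0],"roll": 0,"grip": 255}
  ]
}}

```text
t: 1.65
position: [0.5809, 0.071, 0.0464]
tool_rot: [-0.0, 0.568, 0.823, -0.0]
ft_force: [0.4, -0.3, -0.2]
gripper_width: 0.0001
gripper_force: 0.0
```

{"api": "jog_arm", "payload": {
  "moves": [
    {"travel": [0,0,0.03],"roll": 0,"grip": 255},
    {"travel": [0,0,0.03],"roll": 0,"grip": 255},
    {"travel": [0,0,0.02],"roll": 0,"grip": 255},
    {"travel": [0,0,0.01],"roll": 0,"grip": 255},
    {"travel": [0,0,0.005],"roll": 0,"grip": 255},
    {"travel": [0,0,0.005],"roll": 0,"grip": 255},
    {"travel": [0,0,0],"roll": 0,"grip": 255},
    {"travel": [0,0,0],"roll": 0,"grip": 255}
  ]
}}

```text
t: 2.32
position: [0.5808, 0.0711, 0.0363]
tool_rot: [-0.0, 0.567, 0.824, -0.0]
ft_force: [-0.0, 1.2, -0.2]
gripper_width: 0.0002
gripper_force: 0.0
```

{"api": "jog_arm", "payload": {
  "moves": [
    {"travel": [0,0,0.005],"roll": 0,"grip": 255},
    {"travel": [0,0,0.005],"roll": 0,"grip": 255},
    {"travel": [0,0,0],"roll": 0,"grip": 255},
    {"travel": [0,0,0],"roll": 0,"grip": 255}
  ]
}}

```text
t: 2.65
position: [0.581, 0.0711, 0.0356]
tool_rot: [0.0, 0.567, 0.824, 0.0]
ft_force: [-0.8, 0.2, 3.0]
gripper_width: -0.0
gripper_force: 1.9
```

{"api": "jog_arm", "payload": {
  "moves": [
    {"travel": [0,0,0.005],"roll": 0,"grip": 255},
    {"travel": [0,0,0],"roll": 0,"grip": 255},
    {"travel": [0,0,0],"roll": 0,"grip": 255}
  ]
}}

```text
t: 2.9
position: [0.581, 0.0711, 0.0351]
tool_rot: [0.0, 0.567, 0.824, 0.0]
ft_force: [-1.3, 0.5, 5.4]
gripper_width: 0.0003
gripper_force: 2.8
```

{"api": "jog_arm", "payload": {
  "moves": [
    {"travel": [0,0,0.003],"roll": 0,"grip": 255},
    {"travel": [0,0,0],"roll": 0,"grip": 255},
    {"travel": [0,-0.01,0],"roll": 0,"grip": 255},
    {"travel": [0,-0.02,0],"roll": 0,"grip": 255},
    {"travel": [0,-0.02,0],"roll": 0,"grip": 255},
    {"travel": [0,-0.02,0],"roll": 0,"grip": 255},
    {"travel": [0,-0.02,0],"roll": 0,"grip": 255},
    {"travel": [0,-0.01,0],"roll": 0,"grip": 255}
  ]
}}

```text
t: 3.57
position: [0.5724, 0.0675, 0.035]
tool_rot: [0.001, 0.567, 0.824, 0.001]
ft_force: [-0.1, 1.1, 6.1]
gripper_width: -0.0002
gripper_force: 2.8
```

```bash
cat > w.py <<'E'
from h import *
P0=None
def look(save=None):
    p,d,i=cam('wrist');P=pts(d,i)
    if save: cv2.imwrite(save,p[...,::-1])
    # fixture frame from stop/plate fit
    a=np.radians(20.75);ex=-np.array([np.cos(a),np.sin(a)]);ey=np.array([np.sin(a),-np.cos(a)])
    o=np.array([.5807,.0708])+70*.001*ex
    q=P[...,:2]-o; X=q@ex*1e3;Y=q@ey*1e3
    return p,P,X,Y
E
python3 - <<'E'
from w import *
s=ctrl.observe();print(s['position'],s['ft_force'])
p,P,X,Y=look('pics/w2.png')
E
```

```text
[0.57242402 0.06747137 0.03503915] [-0.09396474  1.07789779  6.14643405]
```

View pics/w2.png

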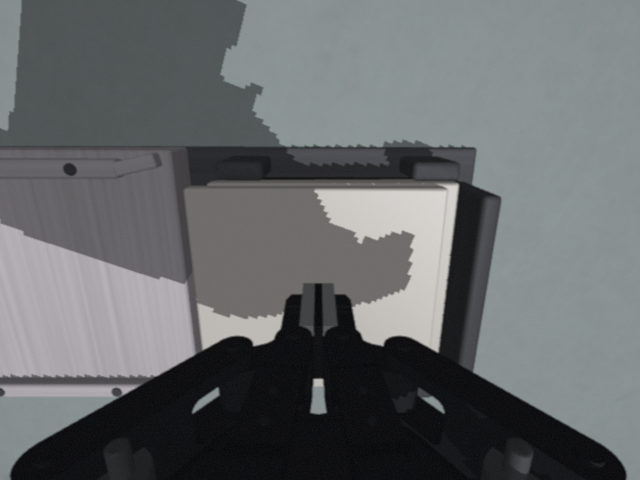

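The wrist view shows that the top plate has moved with the fingers. Its rear edge is now at about u=447, and the middle plate's rear edge is exposed at u≈458. Carrying on.

{"api": "jog_arm", "payload": {
  "moves": [
    {"travel": [0,-0.02,0],"roll": 0,"grip": 255},
    {"travel": [0,-0.03,0],"roll": 0,"grip": 255},
    {"travel": [0,-0.03,0],"roll": 0,"grip": 255},
    {"travel": [0,-0.03,0],"roll": 0,"grip": 255},
    {"travel": [0,-0.03,0],"roll": 0,"grip": 255},
    {"travel": [0,-0.03,0],"roll": 0,"grip": 255},
    {"travel": [0,-0.02,0],"roll": 0,"grip": 255},
    {"travel": [0,-0.01,0],"roll": 0,"grip": 255}
  ]
}}

```text
t: 4.28
position: [0.5536, 0.0603, 0.035]
tool_rot: [0.001, 0.567, 0.824, 0.001]
ft_force: [0.6, 0.7, 6.1]
gripper_width: -0.0
gripper_force: 2.8
```

Run:
```python
from w import *
p,P,X,Y=look('pics/w3.png')
z=P[...,2]*1e3
for v in (195,215): print([(u,round(X[v,u]),round(z[v,u],1)) for u in range(60,520,20)])
```

```text
[(60, 72, np.float64(25.1)), (80, 63, np.float64(25.9)), (100, 54, np.float64(25.1)), (120, 45, np.float64(25.6)), (140, 37, np.float64(25.0)), (160, 28, np.float64(25.2)), (180, 19, np.float64(24.9)), (200, 7, np.float64(34.1)), (220, -1, np.float64(35.2)), (240, -9, np.float64(34.3)), (260, -18, np.float64(34.3)), (280, -26, np.float64(34.7)), (300, -34, np.float64(35.1)), (320, -42, np.float64(35.1)), (340, -41, np.float64(177.5)), (360, -59, np.float64(35.0)), (380, -67, np.float64(35.2)), (400, -76, np.float64(33.8)), (420, -84, np.float64(34.0)), (440, -92, np.float64(35.9)), (460, -104, np.float64(27.0)), (480, -112, np.float64(26.7)), (500, -121, np.float64(27.4))]
[(60, 74, np.float64(24.7)), (80, 64, np.float64(26.2)), (100, 56, np.float64(25.2)), (120, 48, np.float64(24.1)), (140, 38, np.float64(25.4)), (160, 29, np.float64(24.8)), (180, 20, np.float64(24.6)), (200, 8, np.float64(35.4)), (220, 0, np.float64(34.4)), (240, -9, np.float64(34.3)), (260, -17, np.float64(34.5)), (280, -26, np.float64(34.9)), (300, -34, np.float64(34.1)), (320, -43, np.float64(35.1)), (340, -51, np.float64(35.2)), (360, -59, np.float64(35.5)), (380, -68, np.float64(34.3)), (400, -76, np.float64(35.2)), (420, -85, np.float64(34.0)), (440, -93, np.float64(34.9)), (460, -105, np.float64(27.0)), (480, -114, np.float64(26.9)), (500, -127, np.float64(18.9))]
```

{"api": "jog_arm", "payload": {
  "moves": [
    {"travel": [0,-0.03,0],"roll": 0,"grip": 255},
    {"travel": [0,-0.03,0],"roll": 0,"grip": 255},
    {"travel": [0,-0.03,0],"roll": 0,"grip": 255},
    {"travel": [0,-0.03,0],"roll": 0,"grip": 255},
    {"travel": [0,-0.03,0],"roll": 0,"grip": 255},
    {"travel": [0,-0.02,0],"roll": 0,"grip": 255},
    {"travel": [0,0,0],"roll": 0,"grip": 255}
  ]
}}

```text
t: 4.92
position: [0.5374, 0.0542, 0.035]
tool_rot: [0.001, 0.567, 0.824, 0.0]
ft_force: [-0.9, -0.9, 6.5]
gripper_width: -0.0003
gripper_force: 2.9
```

{"api": "jog_arm", "payload": {
  "moves": [
    {"travel": [0,-0.02,0],"roll": 0,"grip": 255},
    {"travel": [0,-0.02,0],"roll": 0,"grip": 255},
    {"travel": [0,-0.02,0],"roll": 0,"grip": 255},
    {"travel": [0,-0.01,0],"roll": 0,"grip": 255},
    {"travel": [0,0,0],"roll": 0,"grip": 255}
  ]
}}

```text
t: 5.33
position: [0.5311, 0.0517, 0.035]
tool_rot: [0.001, 0.567, 0.824, 0.0]
ft_force: [-0.4, -0.4, 6.6]
gripper_width: -0.0003
gripper_force: 2.9
```

{"api": "jog_arm", "payload": {
  "moves": [
    {"travel": [0,-0.02,0],"roll": 0,"grip": 255},
    {"travel": [0,-0.02,0],"roll": 0,"grip": 255},
    {"travel": [0,-0.01,0],"roll": 0,"grip": 255},
    {"travel": [0,0,0],"roll": 0,"grip": 255}
  ]
}}

```text
t: 5.67
position: [0.5264, 0.05, 0.0349]
tool_rot: [0.001, 0.567, 0.824, 0.0]
ft_force: [0.3, -0.6, 6.0]
gripper_width: -0.0002
gripper_force: 2.8
```

{"api": "jog_arm", "payload": {
  "moves": [
    {"travel": [0,-0.02,0],"roll": 0,"grip": 255},
    {"travel": [0,-0.02,0],"roll": 0,"grip": 255},
    {"travel": [0,-0.01,0],"roll": 0,"grip": 255},
    {"travel": [0,0,0],"roll": 0,"grip": 255}
  ]
}}

```text
t: 6.0
position: [0.5217, 0.0481, 0.0349]
tool_rot: [0.001, 0.567, 0.824, 0.0]
ft_force: [-0.1, -0.4, 5.8]
gripper_width: -0.0002
gripper_force: 2.8
```

{"api": "jog_arm", "payload": {
  "moves": [
    {"travel": [0,-0.02,0],"roll": 0,"grip": 255},
    {"travel": [0,-0.02,0],"roll": 0,"grip": 255},
    {"travel": [0,-0.01,0],"roll": 0,"grip": 255},
    {"travel": [0,0,0],"roll": 0,"grip": 255}
  ]
}}

```text
t: 6.33
position: [0.517, 0.0464, 0.0349]
tool_rot: [0.001, 0.567, 0.824, 0.0]
ft_force: [-0.1, 0.5, 5.2]
gripper_width: -0.0001
gripper_force: 2.8
```

{"api": "jog_arm", "payload": {
  "moves": [
    {"travel": [0,-0.02,0.001],"roll": 0,"grip": 255},
    {"travel": [0,-0.02,0.001],"roll": 0,"grip": 255},
    {"travel": [0,-0.02,0.001],"roll": 0,"grip": 255},
    {"travel": [0,-0.01,0],"roll": 0,"grip": 255},
    {"travel": [0,0,0],"roll": 0,"grip": 255}
  ]
}}

```text
t: 6.75
position: [0.5107, 0.0439, 0.0347]
tool_rot: [0.001, 0.567, 0.824, 0.001]
ft_force: [0.1, -0.4, 6.0]
gripper_width: -0.0003
gripper_force: 3.3
```

Run:
```python
from w import *
p,P,X,Y=look('pics/w4.png')
z=P[...,2]*1e3
for v in (195,215): print([(u,round(X[v,u]),round(float(z[v,u]),1)) for u in range(100,560,15)])
```

```text
[(100, 100, 24.7), (115, 94, 24.9), (130, 87, 25.3), (145, 80, 24.9), (160, 74, 24.4), (175, 67, 25.0), (190, 57, 33.7), (205, 51, 32.9), (220, 45, 34.3), (235, 39, 33.9), (250, 33, 33.4), (265, 26, 34.0), (280, 20, 33.8), (295, 14, 35.0), (310, 8, 33.9), (325, 1, 34.8), (340, -5, 35.8), (355, -11, 35.6), (370, -17, 34.7), (385, -23, 35.1), (400, -29, 35.1), (415, -35, 35.7), (430, -42, 35.0), (445, -48, 36.0), (460, -57, 27.8), (475, -64, 26.5), (490, -71, 26.8), (505, -77, 26.7), (520, -83, 27.2), (535, -90, 27.1), (550, -97, 27.0)]
[(100, 102, 24.9), (115, 96, 23.4), (130, 89, 24.3), (145, 82, 24.1), (160, 75, 25.2), (175, 69, 24.5), (190, 59, 32.0), (205, 52, 32.3), (220, 46, 33.4), (235, 40, 32.9), (250, 33, 33.0), (265, 26, 35.3), (280, 20, 34.3), (295, 14, 34.6), (310, 8, 35.1), (325, 1, 34.6), (340, -5, 35.3), (355, -11, 34.2), (370, -17, 35.4), (385, -24, 34.8), (400, -30, 35.4), (415, -36, 34.9), (430, -42, 35.8), (445, -48, 36.6), (460, -59, 26.1), (475, -65, 26.9), (490, -72, 27.3), (505, -78, 27.6), (520, -85, 27.7), (535, -92, 26.9), (550, -98, 27.1)]
```

View pics/w4.png

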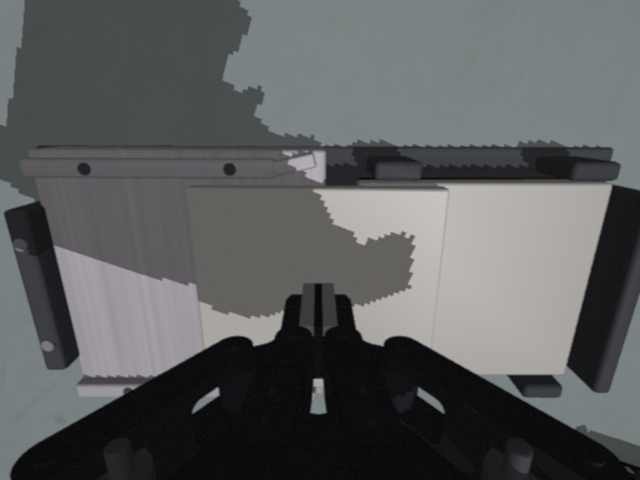

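The plate has tipped onto the bed: front edge low at u≈190, rear edge at u≈445 still on the middle plate. The lower plates haven't moved, and the rear wall is at right (u≈615). I'll keep dragging and watch the force.

{"api": "jog_arm", "payload": {
  "moves": [
    {"travel": [0,-0.02,0.001],"roll": 0,"grip": 255},
    {"travel": [0,-0.02,0.001],"roll": 0,"grip": 255},
    {"travel": [0,-0.02,0.001],"roll": 0,"grip": 255},
    {"travel": [0,-0.02,0],"roll": 0,"grip": 255},
    {"travel": [0,-0.02,0],"roll": 0,"grip": 255},
    {"travel": [0,0,0],"roll": 0,"grip": 255}
  ]
}}

```text
t: 7.3
position: [0.5014, 0.0403, 0.0345]
tool_rot: [0.001, 0.567, 0.824, 0.001]
ft_force: [-0.2, -0.3, 7.6]
gripper_width: 0.0
gripper_force: 3.8
```

{"api": "jog_arm", "payload": {
  "moves": [
    {"travel": [0,-0.02,0.001],"roll": 0,"grip": 255},
    {"travel": [0,-0.02,0],"roll": 0,"grip": 255},
    {"travel": [0,-0.02,0.001],"roll": 0,"grip": 255},
    {"travel": [0,-0.02,0],"roll": 0,"grip": 255},
    {"travel": [0,0,0],"roll": 0,"grip": 255}
  ]
}}

```text
t: 7.72
position: [0.4941, 0.0374, 0.0344]
tool_rot: [0.001, 0.567, 0.824, 0.001]
ft_force: [-0.7, -0.5, 8.4]
gripper_width: -0.0002
gripper_force: 4.2
```

{"api": "jog_arm", "payload": {
  "moves": [
    {"travel": [0,-0.02,-0.002],"roll": 0,"grip": 255},
    {"travel": [0,-0.02,0],"roll": 0,"grip": 255},
    {"travel": [0,-0.02,0],"roll": 0,"grip": 255},
    {"travel": [0,-0.02,0],"roll": 0,"grip": 255},
    {"travel": [0,-0.02,0],"roll": 0,"grip": 255},
    {"travel": [0,0,0],"roll": 0,"grip": 255}
  ]
}}

```text
t: 8.22
position: [0.4845, 0.0338, 0.0345]
tool_rot: [0.001, 0.567, 0.824, 0.0]
ft_force: [-0.4, -0.3, 7.3]
gripper_width: 0.0
gripper_force: 3.7
```

{"api": "jog_arm", "payload": {
  "moves": [
    {"travel": [0,-0.02,0],"roll": 0,"grip": 255},
    {"travel": [0,-0.02,0],"roll": 0,"grip": 255},
    {"travel": [0,0,0],"roll": 0,"grip": 255}
  ]
}}

```text
t: 8.47
position: [0.4807, 0.0324, 0.0344]
tool_rot: [0.001, 0.567, 0.824, 0.0]
ft_force: [0.3, -0.1, 7.6]
gripper_width: 0.0003
gripper_force: 3.7
```

{"api": "jog_arm", "payload": {
  "moves": [
    {"travel": [0,-0.02,0],"roll": 0,"grip": 255},
    {"travel": [0,-0.02,0],"roll": 0,"grip": 255},
    {"travel": [0,0,0],"roll": 0,"grip": 255}
  ]
}}

```text
t: 8.72
position: [0.477, 0.031, 0.0344]
tool_rot: [0.001, 0.567, 0.824, 0.0]
ft_force: [-0.4, -0.5, 8.0]
gripper_width: 0.0
gripper_force: 3.6
```

{"api": "jog_arm", "payload": {
  "moves": [
    {"travel": [0,-0.02,0],"roll": 0,"grip": 255},
    {"travel": [0,-0.02,0],"roll": 0,"grip": 255},
    {"travel": [0,0,0],"roll": 0,"grip": 255}
  ]
}}

```text
t: 8.97
position: [0.4715, 0.0297, 0.0336]
tool_rot: [-0.001, 0.567, 0.824, -0.0]
ft_force: [-0.7, 0.3, 0.1]
gripper_width: 0.0003
gripper_force: 0.0
```

{"api": "jog_arm", "payload": {
  "moves": [
    {"travel": [0,-0.02,0],"roll": 0,"grip": 255},
    {"travel": [0,-0.02,0],"roll": 0,"grip": 255},
    {"travel": [0,0,0],"roll": 0,"grip": 255}
  ]
}}

```text
t: 9.22
position: [0.4678, 0.0282, 0.0337]
tool_rot: [-0.001, 0.567, 0.824, -0.0]
ft_force: [0.1, -0.9, 0.6]
gripper_width: 0.0004
gripper_force: 0.0
```

Plate has dropped onto the bed. I'll press down again.

{"api": "jog_arm", "payload": {
  "moves": [
    {"travel": [0,0,0.005],"roll": 0,"grip": 255},
    {"travel": [0,0,0.004],"roll": 0,"grip": 255},
    {"travel": [0,0,0],"roll": 0,"grip": 255},
    {"travel": [0,0,0],"roll": 0,"grip": 255}
  ]
}}

```text
t: 9.55
position: [0.4688, 0.0283, 0.0331]
tool_rot: [0.0, 0.567, 0.824, 0.0]
ft_force: [-0.4, -1.3, 2.7]
gripper_width: -0.0002
gripper_force: 1.2
```

Run:
```python
from w import *
p,P,X,Y=look('pics/w5.png')
z=P[...,2]*1e3
for v in (195,215): print([(u,round(X[v,u]),round(float(z[v,u]),1)) for u in range(20,630,15)])
```

```text
[(20, 201, -0.5), (35, 193, 0.3), (50, 185, 0.3), (65, 178, -1.0), (80, 170, 0.0), (95, 162, -0.3), (110, 155, -0.5), (125, 147, 0.3), (140, 127, 24.8), (155, 120, 25.2), (170, 114, 24.5), (185, 107, 24.7), (200, 100, 25.2), (215, 92, 32.6), (230, 85, 33.0), (245, 79, 32.5), (260, 73, 31.9), (275, 67, 33.3), (290, 60, 33.5), (305, 54, 33.0), (320, 48, 32.4), (335, 42, 33.8), (350, 36, 32.5), (365, 30, 34.3), (380, 23, 32.2), (395, 17, 32.5), (410, 11, 32.3), (425, 5, 33.6), (440, -2, 31.4), (455, -8, 32.8), (470, -16, 27.7), (485, -23, 27.7), (500, -29, 27.3), (515, -36, 26.9), (530, -41, 28.4), (545, -49, 27.0), (560, -54, 28.1), (575, -61, 27.9), (590, -67, 28.0), (605, -74, 28.2), (620, -80, 28.4)]
[(20, 203, -0.2), (35, 195, 0.0), (50, 188, -0.3), (65, 180, 0.1), (80, 172, 0.5), (95, 164, -0.1), (110, 134, 36.0), (125, 128, 36.6), (140, 126, 28.7), (155, 121, 24.6), (170, 115, 23.3), (185, 108, 25.9), (200, 101, 24.4), (215, 92, 32.5), (230, 86, 33.2), (245, 80, 32.9), (260, 73, 33.3), (275, 67, 32.5), (290, 61, 33.7), (305, 54, 32.8), (320, 48, 32.7), (335, 42, 32.6), (350, 35, 32.6), (365, 29, 33.7), (380, 23, 33.1), (395, 17, 33.4), (410, 10, 32.0), (425, 4, 32.5), (440, -2, 32.9), (455, -8, 33.4), (470, -17, 28.7), (485, -24, 27.6), (500, -30, 28.8), (515, -36, 28.5), (530, -43, 28.8), (545, -49, 28.7), (560, -57, 26.9), (575, -62, 28.6), (590, -70, 27.7), (605, -77, 27.1), (620, -81, 29.8)]
```

View pics/w5.png

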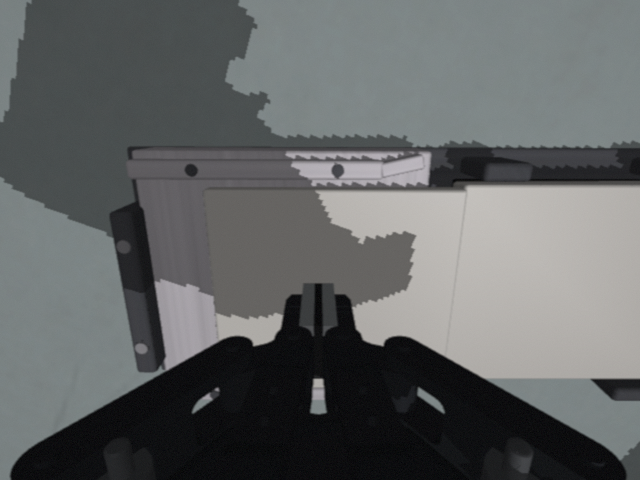

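The plate is flat on the bed. Its front edge is at u≈207 (x≈97), its rear edge at u≈462 (x≈-12, clear of the stack), and the stop is at u≈135. About 28 mm to go. I'll press to about 6 N and drag.

{"api": "jog_arm", "payload": {
  "moves": [
    {"travel": [0,0,0.003],"roll": 0,"grip": 255},
    {"travel": [0,0,0],"roll": 0,"grip": 255},
    {"travel": [0,0,0],"roll": 0,"grip": 255}
  ]
}}

```text
t: 9.85
position: [0.469, 0.0283, 0.0331]
tool_rot: [0.0, 0.567, 0.824, 0.0]
ft_force: [-0.9, 0.7, 6.7]
gripper_width: -0.0002
gripper_force: 3.1
```

{"api": "jog_arm", "payload": {
  "moves": [
    {"travel": [0,-0.01,0],"roll": 0,"grip": 255},
    {"travel": [0,-0.02,0],"roll": 0,"grip": 255},
    {"travel": [0,-0.02,0],"roll": 0,"grip": 255},
    {"travel": [0,-0.02,0],"roll": 0,"grip": 255},
    {"travel": [0,-0.02,0],"roll": 0,"grip": 255},
    {"travel": [0,0,0],"roll": 0,"grip": 255}
  ]
}}

```text
t: 10.35
position: [0.4605, 0.0249, 0.033]
tool_rot: [0.0, 0.567, 0.824, 0.0]
ft_force: [0.1, -0.4, 6.6]
gripper_width: -0.0001
gripper_force: 3.5
```

{"api": "jog_arm", "payload": {
  "moves": [
    {"travel": [0,-0.02,0],"roll": 0,"grip": 255},
    {"travel": [0,-0.02,0],"roll": 0,"grip": 255},
    {"travel": [0,-0.02,0],"roll": 0,"grip": 255},
    {"travel": [0,-0.02,0],"roll": 0,"grip": 255},
    {"travel": [0,-0.02,0],"roll": 0,"grip": 255},
    {"travel": [0,0,0],"roll": 0,"grip": 255}
  ]
}}

```text
t: 10.85
position: [0.4512, 0.0214, 0.033]
tool_rot: [0.0, 0.567, 0.824, 0.0]
ft_force: [-0.4, -0.1, 7.1]
gripper_width: -0.0004
gripper_force: 3.6
```

Run:
```python
from w import *
p,P,X,Y=look('pics/w6.png')
z=P[...,2]*1e3
for v in (195,215): print([(u,round(X[v,u]),round(float(z[v,u]),1)) for u in list(range(150,250,8))+list(range(420,520,8))])
```

```text
[(150, 153, -0.6), (158, 149, 0.4), (166, 145, -0.9), (174, 139, 3.8), (182, 127, 24.8), (190, 124, 24.8), (198, 120, 24.8), (206, 114, 32.3), (214, 111, 32.3), (222, 108, 31.9), (230, 104, 33.3), (238, 101, 32.9), (246, 98, 32.1), (420, 25, 31.8), (428, 22, 32.4), (436, 19, 32.5), (444, 16, 32.1), (452, 12, 32.5), (460, 9, 32.8), (468, 2, 24.7), (476, -10, 4.4), (484, -15, 4.1), (492, -13, 14.3), (500, -13, 22.4), (508, -14, 27.2), (516, -17, 28.0)]
[(150, 155, -0.3), (158, 134, 35.9), (166, 130, 36.0), (174, 127, 35.2), (182, 126, 30.2), (190, 125, 24.6), (198, 121, 25.0), (206, 115, 32.5), (214, 112, 32.9), (222, 108, 33.2), (230, 105, 32.9), (238, 101, 33.1), (246, 98, 32.8), (420, 25, 32.6), (428, 22, 33.4), (436, 19, 33.6), (444, 15, 32.8), (452, 12, 33.0), (460, 8, 32.5), (468, -8, 4.0), (476, -12, 3.9), (484, -16, 3.6), (492, -14, 16.1), (500, -13, 25.1), (508, -15, 27.9), (516, -18, 27.8)]
```

{"api": "jog_arm", "payload": {
  "moves": [
    {"travel": [0,-0.02,0],"roll": 0,"grip": 255},
    {"travel": [0,-0.02,0],"roll": 0,"grip": 255},
    {"travel": [0,-0.02,0],"roll": 0,"grip": 255},
    {"travel": [0,0,0],"roll": 0,"grip": 255}
  ]
}}

```text
t: 11.23
position: [0.4456, 0.0192, 0.033]
tool_rot: [0.0, 0.567, 0.824, 0.0]
ft_force: [-1.1, -1.3, 6.9]
gripper_width: 0.0001
gripper_force: 3.6
```

{"api": "jog_arm", "payload": {
  "moves": [
    {"travel": [0,-0.01,0],"roll": 0,"grip": 255},
    {"travel": [0,-0.01,0],"roll": 0,"grip": 255},
    {"travel": [0,0,0],"roll": 0,"grip": 255}
  ]
}}

```text
t: 11.48
position: [0.444, 0.0185, 0.0331]
tool_rot: [0.001, 0.567, 0.824, 0.0]
ft_force: [0.5, -0.8, 6.5]
gripper_width: -0.0002
gripper_force: 3.3
```

{"api": "jog_arm", "payload": {
  "moves": [
    {"travel": [0,-0.01,0],"roll": 0,"grip": 255},
    {"travel": [0,-0.01,0],"roll": 0,"grip": 255},
    {"travel": [0,0,0],"roll": 0,"grip": 255}
  ]
}}

```text
t: 11.73
position: [0.4422, 0.0178, 0.033]
tool_rot: [0.001, 0.567, 0.824, 0.0]
ft_force: [0.5, 0.1, 7.9]
gripper_width: 0.0001
gripper_force: 3.3
```

{"api": "jog_arm", "payload": {
  "moves": [
    {"travel": [0,-0.01,0],"roll": 0,"grip": 255},
    {"travel": [0,-0.01,0],"roll": 0,"grip": 255},
    {"travel": [0,0,0],"roll": 0,"grip": 255}
  ]
}}

```text
t: 11.98
position: [0.4406, 0.0171, 0.033]
tool_rot: [0.001, 0.567, 0.823, 0.0]
ft_force: [0.4, -0.4, 5.1]
gripper_width: -0.0002
gripper_force: 2.9
```

Run:
```python
from w import *
p,P,X,Y=look('pics/w7.png')
z=P[...,2]*1e3
for v in (195,215,235): print([(u,round(X[v,u],1),round(float(z[v,u]),1)) for u in list(range(180,250,6))+list(range(436,480,6))])
cv2.imwrite('pics/w7c.png',cv2.resize(p[150:350,130:330,::-1],None,fx=3,fy=3))
```

```text
[(180, np.float64(149.3), 0.1), (186, np.float64(146.2), 0.3), (192, np.float64(142.8), 1.2), (198, np.float64(138.8), 4.0), (204, np.float64(135.9), 3.7), (210, np.float64(124.0), 32.6), (216, np.float64(121.3), 33.4), (222, np.float64(119.0), 32.8), (228, np.float64(116.4), 33.3), (234, np.float64(114.1), 32.4), (240, np.float64(111.4), 33.5), (246, np.float64(109.2), 32.3), (436, np.float64(30.7), 33.0), (442, np.float64(28.1), 32.7), (448, np.float64(25.8), 33.4), (454, np.float64(23.2), 32.9), (460, np.float64(20.7), 32.9), (466, np.float64(18.6), 33.8), (472, np.float64(12.0), 24.7), (478, np.float64(9.9), 25.8)]
[(180, np.float64(150.4), 0.3), (186, np.float64(133.8), 35.3), (192, np.float64(131.3), 35.4), (198, np.float64(128.5), 36.3), (204, np.float64(126.7), 34.4), (210, np.float64(124.9), 32.1), (216, np.float64(121.8), 34.0), (222, np.float64(119.4), 33.7), (228, np.float64(117.1), 33.0), (234, np.float64(114.9), 31.7), (240, np.float64(112.3), 32.0), (246, np.float64(109.5), 33.1), (436, np.float64(29.6), 32.5), (442, np.float64(27.4), 33.5), (448, np.float64(24.9), 33.6), (454, np.float64(22.4), 33.4), (460, np.float64(19.7), 33.1), (466, np.float64(17.8), 34.6), (472, np.float64(10.6), 24.2), (478, np.float64(8.5), 25.4)]
[(180, np.float64(151.7), 0.4), (186, np.float64(134.6), 35.9), (192, np.float64(132.1), 35.9), (198, np.float64(129.4), 36.2), (204, np.float64(127.4), 34.7), (210, np.float64(125.2), 33.7), (216, np.float64(123.2), 32.1), (222, np.float64(120.4), 32.9), (228, np.float64(117.8), 33.0), (234, np.float64(115.2), 33.0), (240, np.float64(112.8), 32.3), (246, np.float64(110.1), 32.8), (436, np.float64(28.7), 32.6), (442, np.float64(25.7), 31.5), (448, np.float64(23.4), 32.4), (454, np.float64(20.5), 31.5), (460, np.float64(18.2), 32.3), (466, np.float64(12.5), 25.1), (472, np.float64(10.2), 26.2), (478, np.float64(6.3), 23.7)]
```

View pics/w7c.png

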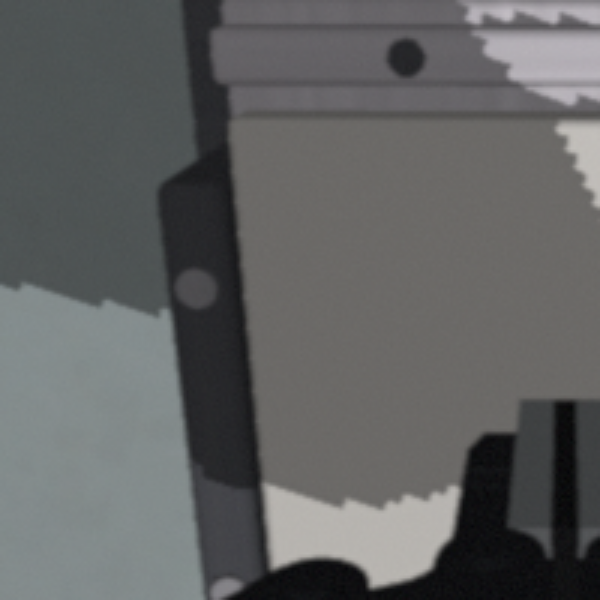

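The crop shows the plate's front edge against the stop face, with no bed visible between them. I'll press a bit harder and push on, to seat it firmly.

{"api": "jog_arm", "payload": {
  "moves": [
    {"travel": [0,0,0.003],"roll": 0,"grip": 255},
    {"travel": [0,0,0],"roll": 0,"grip": 255},
    {"travel": [0,-0.01,0],"roll": 0,"grip": 255},
    {"travel": [0,-0.01,0],"roll": 0,"grip": 255},
    {"travel": [0,-0.01,0],"roll": 0,"grip": 255}
  ]
}}

```text
t: 12.45
position: [0.4388, 0.016, 0.033]
tool_rot: [0.002, 0.567, 0.823, 0.001]
ft_force: [1.5, 0.9, 7.3]
gripper_width: 0.0
gripper_force: 3.8
```

{"api": "jog_arm", "payload": {
  "moves": [
    {"travel": [0,-0.01,0],"roll": 0,"grip": 255},
    {"travel": [0,-0.01,0],"roll": 0,"grip": 255},
    {"travel": [0,0,0],"roll": 0,"grip": 255}
  ]
}}

```text
t: 12.7
position: [0.4367, 0.0153, 0.033]
tool_rot: [0.001, 0.567, 0.823, 0.001]
ft_force: [2.0, 1.3, 8.2]
gripper_width: -0.0001
gripper_force: 4.1
```

{"api": "jog_arm", "payload": {
  "moves": [
    {"travel": [0,0,-0.02],"roll": 0,"grip": 255},
    {"travel": [0,0,-0.2],"roll": 0,"grip": 255},
    {"travel": [0,0,-0.08],"roll": 0,"grip": 255},
    {"travel": [0,0.2,0],"roll": 0,"grip": 255},
    {"travel": [0,0.3,0],"roll": 0,"grip": 255},
    {"travel": [0,0.3,0],"roll": 0,"grip": 255},
    {"travel": [0,0.07,0],"roll": 0,"grip": 255},
    {"travel": [0,0,0],"roll": 0,"grip": 255},
    {"travel": [0,0,0],"roll": 0,"grip": 255}
  ]
}}

```text
t: 13.45
position: [0.5152, 0.0465, 0.0619]
tool_rot: [-0.001, 0.567, 0.824, -0.001]
ft_force: [-0.6, -0.3, -0.2]
gripper_width: 0.0001
gripper_force: 0.0
```

Run:
```python
from w import *
s=ctrl.observe()
p,P,X,Y=look('pics/w8.png')
a=np.radians(20.75);ex=-np.array([np.cos(a),np.sin(a)]);o=np.array([.5807,.0708])+.07*ex
print(s['position'],(s['position'][:2]-o)@ex,s['ft_force'])
z=P[...,2]
m=(abs(z-.033)<.002)&(X>5)&(X<123)&(abs(Y)<51)&(p.min(-1)>85)
print(np.percentile(X[m],[1,99]))
```

```text
[0.5151833  0.04652476 0.06192884] -0.0001325304501584976 [-0.56792412 -0.25511445 -0.17090592]
[ 18.07879825 121.91866263]
```

View pics/w8.png

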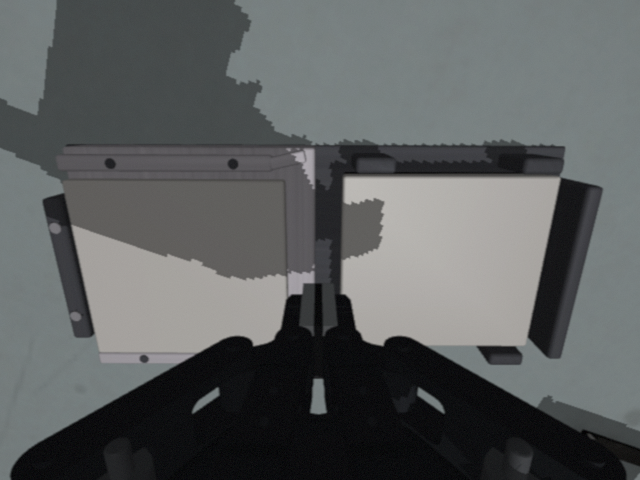

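The plate lies flat against the stop at left (u≈70–95), with its rear edge at u≈285 and the middle plate's front edge at u≈342. The fingers are over the gap. I'll lower them behind the rear edge and give a light push home.

{"api": "jog_arm", "payload": {
  "moves": [
    {"travel": [0,0.03,0],"roll": 0,"grip": 255},
    {"travel": [0,0,0.15],"roll": 0,"grip": 255},
    {"travel": [0,0,0.12],"roll": 0,"grip": 255},
    {"travel": [0,0,0.05],"roll": 0,"grip": 255},
    {"travel": [0,0,0.01],"roll": 0,"grip": 255},
    {"travel": [0,0,0],"roll": 0,"grip": 255},
    {"travel": [0,0,0],"roll": 0,"grip": 255}
  ]
}}

```text
t: 14.08
position: [0.5191, 0.0474, 0.0298]
tool_rot: [0.0, 0.567, 0.823, 0.0]
ft_force: [-0.3, -0.1, 0.7]
gripper_width: -0.0005
gripper_force: 0.0
```

{"api": "jog_arm", "payload": {
  "moves": [
    {"travel": [0,-0.02,0],"roll": 0,"grip": 255},
    {"travel": [0,-0.02,0],"roll": 0,"grip": 255},
    {"travel": [0,-0.02,0],"roll": 0,"grip": 255},
    {"travel": [0,0,0],"roll": 0,"grip": 255}
  ]
}}

```text
t: 14.42
position: [0.5129, 0.0453, 0.0296]
tool_rot: [-0.0, 0.567, 0.824, -0.0]
ft_force: [-0.5, 0.6, 0.0]
gripper_width: -0.0002
gripper_force: 0.0
```

{"api": "jog_arm", "payload": {
  "moves": [
    {"travel": [0,-0.01,0],"roll": 0,"grip": 255},
    {"travel": [0,-0.01,0],"roll": 0,"grip": 255},
    {"travel": [0,-0.01,0],"roll": 0,"grip": 255},
    {"travel": [0,0,0],"roll": 0,"grip": 255}
  ]
}}

```text
t: 14.75
position: [0.5104, 0.0443, 0.0293]
tool_rot: [-0.0, 0.567, 0.824, -0.0]
ft_force: [-1.4, 0.2, -0.9]
gripper_width: -0.0001
gripper_force: 0.0
```

{"api": "jog_arm", "payload": {
  "moves": [
    {"travel": [0,-0.005,0],"roll": 0,"grip": 255},
    {"travel": [0,-0.005,0],"roll": 0,"grip": 255},
    {"travel": [0,0,0],"roll": 0,"grip": 255}
  ]
}}

```text
t: 15.0
position: [0.5096, 0.044, 0.0293]
tool_rot: [-0.0, 0.567, 0.824, -0.0]
ft_force: [-0.5, -0.1, 0.3]
gripper_width: -0.0
gripper_force: 0.0
```

{"api": "jog_arm", "payload": {
  "moves": [
    {"travel": [0,-0.005,0],"roll": 0,"grip": 255},
    {"travel": [0,-0.003,0],"roll": 0,"grip": 255},
    {"travel": [0,0,0],"roll": 0,"grip": 255}
  ]
}}

```text
t: 15.25
position: [0.5089, 0.0437, 0.0294]
tool_rot: [-0.0, 0.567, 0.824, -0.0]
ft_force: [0.9, -0.2, 0.2]
gripper_width: 0.0003
gripper_force: 0.0
```

{"api": "jog_arm", "payload": {
  "moves": [
    {"travel": [0,-0.005,0],"roll": 0,"grip": 255},
    {"travel": [0,0,0],"roll": 0,"grip": 255}
  ]
}}

```text
t: 15.42
position: [0.5084, 0.0435, 0.0294]
tool_rot: [-0.0, 0.567, 0.824, -0.0]
ft_force: [0.3, -0.3, 0.4]
gripper_width: -0.0001
gripper_force: 0.0
```

{"api": "jog_arm", "payload": {
  "moves": [
    {"travel": [0,-0.005,0],"roll": 0,"grip": 255},
    {"travel": [0,0,0],"roll": 0,"grip": 255}
  ]
}}

```text
t: 15.58
position: [0.508, 0.0433, 0.0294]
tool_rot: [-0.0, 0.567, 0.824, -0.0]
ft_force: [0.2, -0.4, 0.6]
gripper_width: -0.0004
gripper_force: 0.0
```

{"api": "jog_arm", "payload": {
  "moves": [
    {"travel": [0,-0.005,0],"roll": 0,"grip": 255},
    {"travel": [0,0,0],"roll": 0,"grip": 255}
  ]
}}

```text
t: 15.75
position: [0.5075, 0.0431, 0.0294]
tool_rot: [-0.0, 0.567, 0.824, -0.0]
ft_force: [-0.0, 0.5, -0.2]
gripper_width: -0.0001
gripper_force: 0.0
```

{"api": "jog_arm", "payload": {
  "moves": [
    {"travel": [0,-0.005,0],"roll": 0,"grip": 255},
    {"travel": [0,0,0],"roll": 0,"grip": 255}
  ]
}}

```text
t: 15.92
position: [0.507, 0.043, 0.0294]
tool_rot: [-0.0, 0.567, 0.824, -0.0]
ft_force: [-0.1, -0.5, -0.8]
gripper_width: 0.0004
gripper_force: 0.0
```

{"api": "jog_arm", "payload": {
  "moves": [
    {"travel": [0,-0.005,0],"roll": 0,"grip": 255},
    {"travel": [0,0,0],"roll": 0,"grip": 255}
  ]
}}

```text
t: 16.08
position: [0.5065, 0.0428, 0.0294]
tool_rot: [-0.0, 0.567, 0.824, -0.0]
ft_force: [0.1, -0.5, -0.3]
gripper_width: -0.0003
gripper_force: 0.0
```

{"api": "jog_arm", "payload": {
  "moves": [
    {"travel": [0,-0.005,0],"roll": 0,"grip": 255},
    {"travel": [0,0,0],"roll": 0,"grip": 255}
  ]
}}

```text
t: 16.25
position: [0.5061, 0.0426, 0.0294]
tool_rot: [-0.0, 0.567, 0.824, -0.0]
ft_force: [0.4, -0.7, -0.1]
gripper_width: -0.0003
gripper_force: 0.0
```

{"api": "jog_arm", "payload": {
  "moves": [
    {"travel": [0,-0.005,0],"roll": 0,"grip": 255},
    {"travel": [0,0,0],"roll": 0,"grip": 255}
  ]
}}

```text
t: 16.42
position: [0.5057, 0.0424, 0.0294]
tool_rot: [-0.0, 0.567, 0.824, -0.0]
ft_force: [-1.2, -0.9, 0.0]
gripper_width: -0.0004
gripper_force: 0.0
```

{"api": "jog_arm", "payload": {
  "moves": [
    {"travel": [0,-0.005,0],"roll": 0,"grip": 255},
    {"travel": [0,0,0],"roll": 0,"grip": 255}
  ]
}}

```text
t: 16.58
position: [0.5056, 0.0423, 0.0295]
tool_rot: [0.0, 0.567, 0.824, 0.0]
ft_force: [1.4, 0.6, -1.1]
gripper_width: 0.0001
gripper_force: 0.5
```

{"api": "jog_arm", "payload": {
  "moves": [
    {"travel": [0,-0.005,0],"roll": 0,"grip": 255},
    {"travel": [0,0,0],"roll": 0,"grip": 255}
  ]
}}

```text
t: 16.75
position: [0.5056, 0.0421, 0.0295]
tool_rot: [0.001, 0.567, 0.823, 0.0]
ft_force: [2.4, 1.4, -0.5]
gripper_width: -0.0002
gripper_force: 1.3
```

Run:
```python
from w import *
p,P,X,Y=look('pics/w9.png')
cv2.imwrite('pics/w9c.png',cv2.resize(p[150:350,230:430,::-1],None,fx=3,fy=3))
```

View pics/w9c.png

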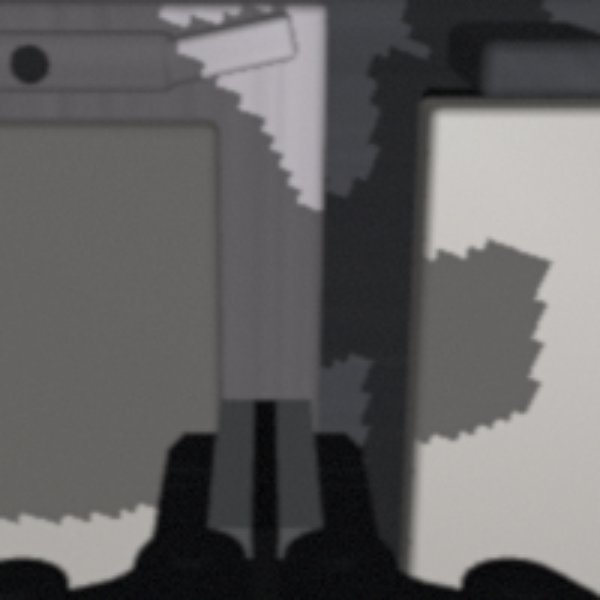

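The crop shows the fingertips touching the plate's rear edge at crop (220,420). The force rises and nothing moves, so the plate is solid against the stop. I'll push to about 8 N and then back off.

{"api": "jog_arm", "payload": {
  "moves": [
    {"travel": [0,-0.005,0],"roll": 0,"grip": 255},
    {"travel": [0,-0.005,0],"roll": 0,"grip": 255},
    {"travel": [0,0,0],"roll": 0,"grip": 255}
  ]
}}

```text
t: 17.05
position: [0.5057, 0.0419, 0.0298]
tool_rot: [0.001, 0.567, 0.823, 0.001]
ft_force: [4.7, 2.7, -1.0]
gripper_width: 0.0001
gripper_force: 2.7
```

{"api": "jog_arm", "payload": {
  "moves": [
    {"travel": [0,-0.005,0],"roll": 0,"grip": 255},
    {"travel": [0,0,0],"roll": 0,"grip": 255},
    {"travel": [0,0,0],"roll": 0,"grip": 255}
  ]
}}

```text
t: 17.3
position: [0.5056, 0.0417, 0.0299]
tool_rot: [0.002, 0.567, 0.823, 0.001]
ft_force: [5.3, 2.8, -0.8]
gripper_width: -0.0
gripper_force: 3.1
```

{"api": "jog_arm", "payload": {
  "moves": [
    {"travel": [0,-0.005,0],"roll": 0,"grip": 255},
    {"travel": [0,-0.005,0],"roll": 0,"grip": 255},
    {"travel": [0,0,0],"roll": 0,"grip": 255},
    {"travel": [0,0,0],"roll": 0,"grip": 255}
  ]
}}

```text
t: 17.63
position: [0.5058, 0.0414, 0.0301]
tool_rot: [0.002, 0.567, 0.823, 0.002]
ft_force: [6.9, 4.1, -0.7]
gripper_width: 0.0002
gripper_force: 3.9
```

{"api": "jog_arm", "payload": {
  "moves": [
    {"travel": [0,0.02,0],"roll": 0,"grip": 255},
    {"travel": [0,0.05,0],"roll": 0,"grip": 255},
    {"travel": [0,0.02,0],"roll": 0,"grip": 255},
    {"travel": [0,0,0],"roll": 0,"grip": 255},
    {"travel": [0,0,-0.1],"roll": 0,"grip": 255},
    {"travel": [0,0,-0.3],"roll": 0,"grip": 255},
    {"travel": [0,0,-0.3],"roll": 0,"grip": 255},
    {"travel": [0,0,-0.3],"roll": 0,"grip": 255},
    {"travel": [0,0,-0.3],"roll": 0,"grip": 255},
    {"travel": [0,0,0],"roll": 0,"grip": 255},
    {"travel": [0,0,0],"roll": 0,"grip": 255}
  ]
}}

```text
t: 18.55
position: [0.5118, 0.0443, 0.1617]
tool_rot: [0.002, 0.567, 0.824, 0.001]
ft_force: [0.1, 0.2, -1.1]
gripper_width: 0.0001
gripper_force: 0.0
```

Run:
```python
from w import *
p,P,X,Y=look('pics/w10.png')
z=P[...,2]
for lo,hi,zz in((5,123,.033),(-130,-12,.028)):
    m=(abs(z-zz)<.002)&(X>lo)&(X<hi)&(abs(Y)<51.5)&(p.min(-1)>85)
    n,l,st,_=cv2.connectedComponentsWithStats(m.astype(np.uint8)); k=1+st[1:,4].argmax(); m=l==k
    r=cv2.minAreaRect(np.stack([X[m],Y[m]],-1).astype(np.float32)); print(m.sum(),r,z[m].mean())
```

```text
15711 ((69.66107940673828, 1.5570182800292969), (106.64315032958984, 99.70523071289062), 0.0026557990349829197) 0.03288689666726427
15688 ((-68.08274841308594, -0.7793807983398438), (109.82429504394531, 99.61245727539062), 0.12472063302993774) 0.0279357701326832
```

View pics/w10.png

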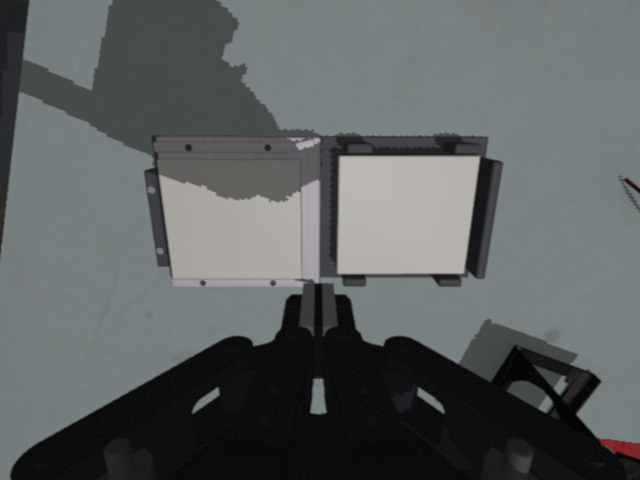

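The plate lies flat between the fences against the stop (u≈160–170), and the middle plate sits square in the stack at (405,215). The robot is clear of everything.

```bash
python3 -c "
from plant import ctrl
print(ctrl.hand_in())"
```

```text
the job is handed in; nothing more can be done
None
```

The top plate was slid onto the bed without lifting and pressed home with about 8 N; it lies flat against the end stop, the lower plates look undisturbed, and the job was handed in at about 18.6 s with the robot clear.

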